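Find the rocking corner of the instrument plate and press its shim flat

TASK

The aluminium plate on the white instrument stand rocks at one of its corners: press gently down on the corners, one at a time, until you find the one that gives, then press that corner's orange shim lever all the way down flat so that the plate stays firm and level. Leave the other three shims standing as they are, use only the fingers, and do not disturb the stamps, stapler and gel bottle around it.

Things in the scene. Friction and masses are not known exactly. Their poses are not given: they have to be found in the camera images.
- stand: Levelling stand for a desk instrument, fixed to the desk: white base slab 165 x 290 x 12 mm carrying a level bare plate; an orange shim lever sticks up and outwards (left or right) beside each plate corner. Origin: centre of the base's underside, on the desk; x points away from the robot (turned up to 0.4 rad), y to the left, the way the left levers stick out, z up.
- plate_top (a point): Centre of the top of the aluminium plate, 146 x 146 x 10 mm, top 50 mm above the desk, over the stand's origin. It sits on a springy centre mount. Out of sight under it three corners have full supports and do not give when pressed; one, not known beforehand, has a low support: it goes down 5.5 mm under about 3 N and springs back.
- rock_a (a joint): Tilt of the plate on its centre mount about one diagonal, rad: positive = far left corner down and near right corner up, negative = the reverse. 0 = level (at the start). The rocking corner pressed fully down gives 0.07.
- rock_b (a joint): Tilt of the plate about the other diagonal, rad: positive = far right corner down and near left corner up, negative = the reverse. 0 = level (at the start). The rocking corner pressed fully down gives 0.07.
- corner_fl (a point): Black dot on the plate's top, far left corner: the place to press, 55 mm from the plate's centre lines both ways, 50 mm above the desk. Moves with the plate.
- corner_fr (a point): Black dot on the plate's top, far right corner: the place to press, 55 mm from the plate's centre lines both ways, 50 mm above the desk. Moves with the plate.
- corner_nl (a point): Black dot on the plate's top, near left corner: the place to press, 55 mm from the plate's centre lines both ways, 50 mm above the desk. Moves with the plate.
- corner_nr (a point): Black dot on the plate's top, near right corner: the place to press, 55 mm from the plate's centre lines both ways, 50 mm above the desk. Moves with the plate.
- shim_fl (a joint): Orange shim lever of the far left corner, rad: 0 to 0.05 = standing as found, 0.55 = flat (end stop). Pin along the stand's x at x +55, y +90, z 37 mm; 20 mm wide, 5 thick, reaching 40 mm out to the left (+y). Pushing its raised outer end down (about 3 N) swings its toe up under the plate corner; it stays where left. At a corner with a full support it jams at about 0.2 rad.
- shim_fl_tip (a point): Centre of the black press mark on top of that lever, 32 mm out from its pin: about 56 mm above the desk when standing, 39.5 mm when flat (then at stand x +55, y +122 mm). Moves with the lever.
- shim_fr (a joint): Orange shim lever of the far right corner, rad: 0 to 0.05 = standing as found, 0.55 = flat (end stop). Pin along the stand's x at x +55, y -90, z 37 mm; 20 mm wide, 5 thick, reaching 40 mm out to the right (-y). Pushing its raised outer end down (about 3 N) swings its toe up under the plate corner; it stays where left. At a corner with a full support it jams at about 0.2 rad.
- shim_fr_tip (a point): Centre of the black press mark on top of that lever, 32 mm out from its pin: about 56 mm above the desk when standing, 39.5 mm when flat (then at stand x +55, y -122 mm). Moves with the lever.
- shim_nl (a joint): Orange shim lever of the near left corner, rad: 0 to 0.05 = standing as found, 0.55 = flat (end stop). Pin along the stand's x at x -55, y +90, z 37 mm; 20 mm wide, 5 thick, reaching 40 mm out to the left (+y). Pushing its raised outer end down (about 3 N) swings its toe up under the plate corner; it stays where left. At a corner with a full support it jams at about 0.2 rad.
- shim_nl_tip (a point): Centre of the black press mark on top of that lever, 32 mm out from its pin: about 56 mm above the desk when standing, 39.5 mm when flat (then at stand x -55, y +122 mm). Moves with the lever.
- shim_nr (a joint): Orange shim lever of the near right corner, rad: 0 to 0.05 = standing as found, 0.55 = flat (end stop). Pin along the stand's x at x -55, y -90, z 37 mm; 20 mm wide, 5 thick, reaching 40 mm out to the right (-y). Pushing its raised outer end down (about 3 N) swings its toe up under the plate corner; it stays where left. At a corner with a full support it jams at about 0.2 rad.
- shim_nr_tip (a point): Centre of the black press mark on top of that lever, 32 mm out from its pin: about 56 mm above the desk when standing, 39.5 mm when flat (then at stand x -55, y -122 mm). Moves with the lever.
- stamp_blue: Self-inking stamp, blue upper part, 38 x 52 x 70 mm, loose; bystander. Origin: centre of its underside, z up.
- stamp_teal: Self-inking stamp, green upper part, 38 x 52 x 70 mm, loose; bystander. Origin: centre of its underside, z up.
- stapler: Black stapler with orange thumb rest, 36 x 150 x 52 mm, long axis y, loose, between the stand and the robot; bystander. Origin: centre of its underside, z up.
- sanitizer: Clear pump bottle of hand gel with a blue band, 62 mm diameter, 158 mm tall, loose, to the left of the stand; bystander. Origin: centre of its underside, z up.

How it is judged (in metres and radians):
On the way, in this order (a step that is already met when the one before it is completed fails the run):
1. a corner of the plate is pressed and rocks down, all shims still standing ((value of joint any of rock_a, rock_b above 0.045 rad or value of joint any of rock_a, rock_b below -0.045 rad) and value of joint each of shim_fl, shim_fr, shim_nl, shim_nr below 0.12 rad), for 0.1 s.
2. the rocking corner's shim is pressed flat (((value of joint shim_fl above 0.48 rad and value of joint each of shim_fr, shim_nl, shim_nr below 0.12 rad) or (value of joint shim_fr above 0.48 rad and value of joint each of shim_fl, shim_nl, shim_nr below 0.12 rad) or (value of joint shim_nl above 0.48 rad and value of joint each of shim_fl, shim_fr, shim_nr below 0.12 rad) or (value of joint shim_nr above 0.48 rad and value of joint each of shim_fl, shim_fr, shim_nl below 0.12 rad))), for 0.2 s.
At the end, for the whole second after the job is handed in: One shim lever, that of the rocking corner (only there is room for it), is flat (above 0.48 of 0.55 rad), the other three still stand (below 0.12 rad), the plate is level within 0.02 rad and nothing moves (((value of joint shim_fl above 0.48 rad and value of joint each of shim_fr, shim_nl, shim_nr below 0.12 rad) or (value of joint shim_fr above 0.48 rad and value of joint each of shim_fl, shim_nl, shim_nr below 0.12 rad) or (value of joint shim_nl above 0.48 rad and value of joint each of shim_fl, shim_fr, shim_nr below 0.12 rad) or (value of joint shim_nr above 0.48 rad and value of joint each of shim_fl, shim_fr, shim_nl below 0.12 rad)) and value of joint rock_a between -0.02 and 0.02 rad and value of joint rock_b between -0.02 and 0.02 rad and velocity of joint each of shim_fl, shim_fr, shim_nl, shim_nr below 0.05 rad/s); the robot touches nothing.
It fails at once if the stand, plate or a shim is pushed harder than 50 N (contact force between the fingers and stand above 50 N).
It fails at once if the arm or the gripper's body, not the fingers, pushes on the stand (contact force between the arm and stand above 5 N).
It fails at once if a stamp, the stapler or the gel bottle is lifted, pushed more than 20 mm away or tipped (distance of any of stamp_blue, stamp_teal, stapler, sanitizer from where it was at the start of the episode above 0.02 m or angle between any of stamp_blue, stamp_teal, stapler, sanitizer's own z axis and vertical above 0.3 rad).
It also fails if it takes over 58 s, if anything falls off the work surface, if the arm or the gripper's body presses on something with over 40 N, if the wrist force passes 120 N, or if a joint passes its speed limit or range.

ROBOT

A 6-joint arm with a two-finger parallel gripper is mounted at the origin on the work surface. World frame = base frame: x ahead of the robot, y to its left, z up, the work surface at z = 0. Lengths are in mm, angles in rad, forces in N, time in s.
With the tool pointing down it reaches from about 375 to 975 mm from the base axis. Payload 3.8 kg.
Tool frame: the origin (TCP) lies on the centre line of the jaws, within the pads' length; the fingertips stand 17 mm ahead of it and the grasp point (between the pads) lies 2 mm behind it (bot.nose_length is the distance from the TCP to the fingertips, in mm); z points along the fingers, y is the line along which they close (so a half turn about z gives the same grasp; the last joint's range is limited). The gripper opens to 85 mm and grips with 20 to 120 N. Pads are 22 mm wide; open, the fingers measure 114 mm over their backs; the gripper's body (76 mm by 85 mm) begins 54 mm behind the grasp point. The pads swing forward as they close: fully open they stand 13 mm farther back than shut.
Start: joints at [-1.158, 0.264, 1.604, -0, 1.274, -0.037], TCP at [293.474, -607.858, 248.28] pointing down, gripper open.
Joint ranges: [-2.63, 2.63], [-0.94, 2.18], [0.31, 2.57], [-1.31, 4.45], [0, 2.66], [-2.55, 2.55]. Speed limits (rad/s): [2.57, 2.57, 3.14, 3.14, 3.14, 3.14].

INTERFACE

Orientations are given as a unit quaternion [w, x, y, z].
In Python, from plant import bot gives the robot as it stands.
- The arm moves only by the shell command python3 -m creep 'ROWS'. ROWS is JSON, a list of rows, each an object of numbers: "dx", "dy", "dz": the shift along the tool's x, y, z in m; "spin": the turn about the tool's z in degrees; "claw": the opening, from 0 (shut) to 1 (fully open). A call has 1 to 20 rows; each row is the pose to reach, as a shift and turn from the pose commanded when the call began, along the tool's axes at that moment; what a row does not reach only later rows make up. A row lasts 1/12 s, in which the tool goes at most 41.7 mm and 7.16 degrees, less where a joint would pass 70% of its speed; a pose out of reach is approached as far as the arm can. A call with a gripper value outside its range is refused whole. The fingers move at their own pace and stop on an object; the grip force is fixed at half the most. Time passes only in rows, so rows that repeat a pose let the fingers close. It gives the time, the measured TCP pose, the force, the opening and the grip force at its end, in the units of the state.
- bot.sense(): the state, without advancing time (a new reading comes with each control period).
- bot.read_camera(name): name is "scene" or "top" or "wrist"; returns the picture (420x560x3 uint8, red, green, blue); there is no depth.
- bot.camera_model(name): a dict with "camera_matrix" (3x3 intrinsics, pixels), "D" ([k1, k2, p1, p2, k3] as OpenCV has them; the pictures are not rectified), "extrinsics" (4x4, takes a point from world to camera coordinates); the wrist camera has in their place "hand_eye" (4x4, takes a point from camera to tool coordinates, whose origin is the TCP and whose axes are the flange's). Camera axes: x right, y down, z forward; pixel columns grow to the right and rows downward; lengths in mm; the calibration is good to about 2 mm. A picture is of the moment at which its call begins: read the wrist's pose just before it. camera_model takes no time and is no camera call.
- bot.close_job(): hands the job in; it is judged then, once.
The state is a dict: "t": time; "joint_positions": joint angles; "qvel": joint speeds; "tau": joint torques, N m; "eef_pos": TCP position; "eef_rot": TCP orientation; "contact_force": force on the tool from outside, world axes, zero at the start; "moment": the same for the moment, N m; "gripper_width": opening from 0.0 (shut) to 1.0 (fully open); "grip_force": force on a finger pad.
Only numpy, scipy, OpenCV 4.12 (cv2) and the standard library are available. Lean on these libraries where they do the work, as an engineer would, in place of code of your own. Each camera call takes 0.05 s, during which the arm holds its last target. There are 200 camera calls.

## Working session

There is one attempt and no reset: what is moved stays moved. The work goes in short steps, Python scripts to look and compute and a shell command to move; the robot and the scene stay as the last step left them, time stands still between calls to the robot, and variables do not carry over. Pictures are saved under pics/ and viewed, at most 10 in all, crops included, and the job is handed in when it is done.

```bash
mkdir -p pics; python3 - <<'E'
from plant import bot
import cv2
for n in ("top","scene"):
    im=bot.read_camera(n); cv2.imwrite(f"pics/{n}0.png",im[:,:,::-1])
    m=bot.camera_model(n); print(n,m["camera_matrix"],m["D"],m["extrinsics"])
print(bot.camera_model("wrist")["hand_eye"]); s=bot.sense(); print(s["t"],s["eef_rot"],s["contact_force"],bot.nose_length)
E
```

```text
top [[434.31429217   0.         291.68426404]
 [  0.         434.31429217 207.47236085]
 [  0.           0.           1.        ]] [-0.04723686  0.          0.          0.          0.        ] [[ 2.39000329e-02 -9.99641482e-01  1.20704712e-02  6.82943967e+01]
 [-9.83375706e-01 -2.56816739e-02 -1.79757260e-01  5.82388809e+02]
 [ 1.80002804e-01 -7.57360366e-03 -9.83636941e-01  8.05588011e+02]
 [ 0.00000000e+00  0.00000000e+00  0.00000000e+00  1.00000000e+00]]
scene [[505.33160502   0.         280.45645863]
 [  0.         505.33160502 203.52924029]
 [  0.           0.           1.        ]] [-0.1611151  0.         0.         0.         0.       ] [[ 8.84142620e-02  9.96015172e-01  1.16917047e-02 -1.29873242e+02]
 [ 8.39958427e-01 -6.82420937e-02 -5.38342695e-01 -4.23609934e+02]
 [-5.35399625e-01  5.74177179e-02 -8.42644911e-01  1.25148082e+03]
 [ 0.00000000e+00  0.00000000e+00  0.00000000e+00  1.00000000e+00]]
[[-3.94792228e-06 -9.57986628e-01 -2.86812868e-01  7.30878738e+01]
 [ 9.99999087e-01 -3.91306418e-04  1.29324182e-03 -6.81126455e-01]
 [-1.35114009e-03 -2.86812601e-01  9.57985755e-01 -1.24067469e+02]
 [ 0.00000000e+00  0.00000000e+00  0.00000000e+00  1.00000000e+00]]
0.1 [-1.04238862e-03  9.74816944e-01  2.23004043e-01 -1.86750088e-04] [-0.11285306  0.65639925 -1.07870179] 17.0
```

View pics/top0.png

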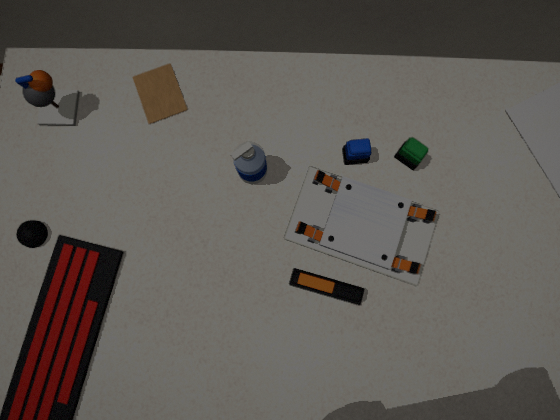

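View pics/scene0.png

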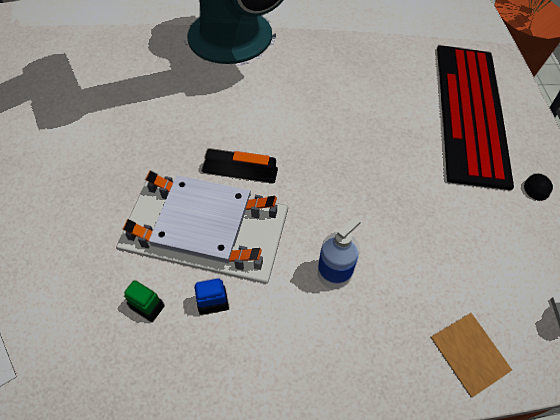

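The top view shows plate dots at about FL (349,187), FR (401,205), NL (331,239), NR (384,257). In the scene view they are FL (221,248), FR (161,234), NL (238,196), NR (182,184). The bottle is left of the stand, the stapler in front and the stamps behind.

```bash
cat > h.py <<'E'
import cv2, numpy as np
from scipy.spatial.transform import Rotation as R
from plant import bot
def cast(px,K,D,T,z):           # T: world->cam ; rays onto plane z
    u=cv2.undistortPoints(np.float64(px).reshape(-1,1,2),np.float64(K),np.float64(D)).reshape(-1,2)
    d=np.c_[u,np.ones(len(u))]@T[:3,:3]; c=-T[:3,:3].T@T[:3,3]
    return c+d*((z-c[2])/d[:,2])[:,None]
def dark(im,p,r=6):             # centroid of dark spot near p
    x,y=p; g=im[y-r:y+r+1,x-r:x+r+1].astype(float).mean(2); w=np.clip(np.median(g)*.75-g,0,None)
    Y,X=np.mgrid[y-r:y+r+1,x-r:x+r+1]; return [(w*X).sum()/w.sum(),(w*Y).sum()/w.sum()]
L=np.array([[55,55],[55,-55],[-55,55],[-55,-55]],float)
def fit(P):
    c=P[:,:2].mean(0); q=P[:,:2]-c
    a=np.arctan2((L[:,0]*q[:,1]-L[:,1]*q[:,0]).sum(),(L*q).sum()); Rm=np.array([[np.cos(a),-np.sin(a)],[np.sin(a),np.cos(a)]])
    return c,a,Rm,np.abs(q-L@Rm.T).max()
E
python3 - <<'E'
from h import *
G={"top":[(349,187),(401,205),(331,239),(384,257)],"scene":[(221,248),(161,234),(238,196),(182,184)]}
for n,g in G.items():
    im=cv2.imread(f"pics/{n}0.png"); m=bot.camera_model(n)
    P=cast([dark(im,p) for p in g],m["camera_matrix"],m["D"],m["extrinsics"],50)
    c,a,Rm,e=fit(P); print(n,P.round(1).tolist(),c.round(1),round(a,3),e)
    print("tips std",(c+np.array([[55,117],[55,-117],[-55,117],[-55,-117]])@Rm.T).round(0).tolist())
m=bot.camera_model("top");print(cast([(252,165),(357,152),(412,153),(327,287)],m["camera_matrix"],m["D"],m["extrinsics"],40).round())
s=bot.sense();M=R.from_quat(np.roll(s["eef_rot"],-1)).as_matrix();print(M.round(3),s["eef_pos"])
E
```

```text
top [[626.3, -29.5, 50.0], [592.2, -133.8, 50.0], [521.9, 4.9, 50.0], [487.7, -99.3, 50.0]] [557.  -64.4] -0.317 0.1656674828215543
tips std [[646.0, 30.0], [573.0, -193.0], [541.0, 64.0], [468.0, -158.0]]
scene [[624.1, -29.8, 50.0], [589.4, -134.3, 50.0], [519.3, 4.7, 50.0], [484.8, -100.0, 50.0]] [554.4 -64.9] -0.319 0.2529621424287569
tips std [[643.0, 29.0], [570.0, -193.0], [539.0, 63.0], [466.0, -159.0]]
[[ 669.  166.   40.]
 [ 702.  -49.   40.]
 [ 704. -163.   40.]
 [ 427.   10.   40.]]
[[ 0.901  0.435 -0.001]
 [ 0.435 -0.901  0.002]
 [ 0.    -0.002 -1.   ]] [ 293.21243472 -607.2558481   247.0590148 ]
```

```bash
cat >> h.py <<'E'
c0=np.array([555.7,-64.6]); a0=-0.318
def go(lx,ly,tip):              # stand x,y and fingertip height (mm) -> tool shift in m
    s=bot.sense(); M=R.from_quat(np.roll(s["eef_rot"],-1)).as_matrix()
    Rm=np.array([[np.cos(a0),-np.sin(a0)],[np.sin(a0),np.cos(a0)]]); p=c0+Rm@[lx,ly]
    d=M.T@(np.r_[p,tip+17]-s["eef_pos"])/1000
    yaw=np.arctan2(M[1,0],M[0,0]); print("shift",d.round(4),"spin",np.degrees(yaw-a0).round(1),"F",s["contact_force"].round(1),"t",s["t"],"tip",(s["eef_pos"][2]-17).round(2),"J",s["joint_positions"].round(2),s["gripper_width"])
E
python3 -c "
from h import *
go(-55,-55,100)"
```

```text
shift [ 0.3945 -0.3729  0.1309] spin 44.0 F [-0.1  0.7 -1.1] t 0.1 tip 230.06 J [-1.16  0.26  1.61  0.    1.27 -0.04] 0.9988864815932045
```

```bash
python3 -m creep '[{"dx":0.394,"dy":-0.373,"dz":0.08,"spin":44,"claw":0},{"dx":0.394,"dy":-0.373,"dz":0.08,"spin":44,"claw":0},{"dx":0.394,"dy":-0.373,"dz":0.08,"spin":44,"claw":0},{"dx":0.394,"dy":-0.373,"dz":0.08,"spin":44,"claw":0},{"dx":0.394,"dy":-0.373,"dz":0.08,"spin":44,"claw":0},{"dx":0.394,"dy":-0.373,"dz":0.08,"spin":44,"claw":0},{"dx":0.394,"dy":-0.373,"dz":0.08,"spin":44,"claw":0},{"dx":0.394,"dy":-0.373,"dz":0.08,"spin":44,"claw":0},{"dx":0.394,"dy":-0.373,"dz":0.08,"spin":44,"claw":0},{"dx":0.394,"dy":-0.373,"dz":0.08,"spin":44,"claw":0},{"dx":0.394,"dy":-0.373,"dz":0.08,"spin":44,"claw":0},{"dx":0.394,"dy":-0.373,"dz":0.08,"spin":44,"claw":0},{"dx":0.394,"dy":-0.373,"dz":0.08,"spin":44,"claw":0},{"dx":0.394,"dy":-0.373,"dz":0.08,"spin":44,"claw":0},{"dx":0.394,"dy":-0.373,"dz":0.08,"spin":44,"claw":0},{"dx":0.394,"dy":-0.373,"dz":0.08,"spin":44,"claw":0},{"dx":0.394,"dy":-0.373,"dz":0.08,"spin":44,"claw":0},{"dx":0.394,"dy":-0.373,"dz":0.08,"spin":44,"claw":0}]'
python3 - <<'E'
from h import *
go(-55,-55,52)
s=bot.sense(); im=bot.read_camera("wrist"); cv2.imwrite("pics/w1.png",im[:,:,::-1])
E
```

```text
t: 1.6
eef_pos: [485.9, -102.1, 168.5]
eef_rot: [0.0, 0.987, -0.159, 0.0]
contact_force: [-0.3, -0.1, -0.5]
gripper_width: -0.001
grip_force: 0.0
shift [-0.0004 -0.0025  0.0995] spin -0.1 F [-0.3 -0.1 -0.5] t 1.6 tip 151.46 J [-0.26 -0.01  2.06 -0.    1.09  1.63] -0.0009968101071824505
```

View pics/w1.png

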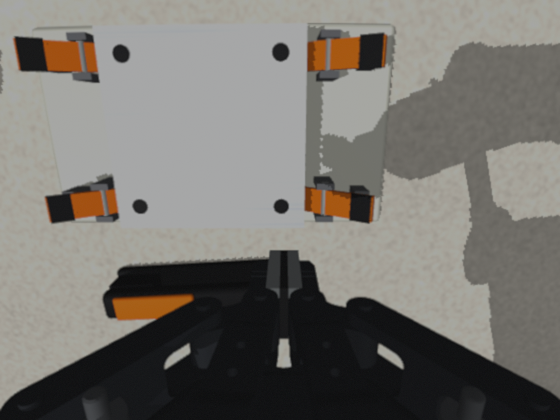

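The wrist view shows the stand square to the tool. Dots are at FL (121,53), FR (280,52), NL (140,206) and NR (281,206), with the closed fingers at (284,260). I'll check the pose from these.

```bash
python3 - <<'E'
from h import *
im=cv2.imread("pics/w1.png"); m=bot.camera_model("wrist"); s=bot.sense()
T=np.eye(4);T[:3,:3]=R.from_quat(np.roll(s["eef_rot"],-1)).as_matrix();T[:3,3]=s["eef_pos"]
P=cast([dark(im,p,12) for p in [(121,53),(280,52),(140,206),(281,206)]],m["camera_matrix"],m["D"],np.linalg.inv(T@m["hand_eye"]),50)
c,a,_,e=fit(P);print(P.round(1).tolist(),c,a,e)
E
python3 -m creep '[{"dy":-0.001,"dz":0.035,"claw":0},{"dy":-0.001,"dz":0.07,"claw":0},{"dy":-0.001,"dz":0.09,"claw":0},{"dy":-0.001,"dz":0.097,"claw":0},{"dy":-0.001,"dz":0.099,"claw":0},{"dy":-0.001,"dz":0.099,"claw":0}]'
```

```text
[[625.6, -30.5, 50.0], [591.2, -134.5, 50.0], [521.7, 3.8, 50.0], [487.3, -100.2, 50.0]] [556.45867776 -65.33175034] -0.3189754678376825 0.36878133046676$[0]: bad value
```

```bash
python3 -m creep '[{"dx":0,"dy":-0.001,"dz":0.035,"spin":0,"claw":0},{"dx":0,"dy":-0.001,"dz":0.07,"spin":0,"claw":0},{"dx":0,"dy":-0.001,"dz":0.09,"spin":0,"claw":0},{"dx":0,"dy":-0.001,"dz":0.097,"spin":0,"claw":0},{"dx":0,"dy":-0.001,"dz":0.099,"spin":0,"claw":0},{"dx":0,"dy":-0.001,"dz":0.099,"spin":0,"claw":0}]'; python3 -c "
from h import *
go(-55,-55,50)"
```

```text
t: 2.15
eef_pos: [486.6, -100.5, 69.6]
eef_rot: [0.0, 0.987, -0.159, 0.0]
contact_force: [0.9, -0.1, 0.8]
gripper_width: -0.007
grip_force: 0.0
shift [-0.0006 -0.0007  0.0026] spin -0.1 F [ 0.9 -0.1  0.8] t 2.15 tip 52.62 J [-0.25  0.12  2.14 -0.    0.88  1.64] -0.006941797339600701
```

```bash
python3 -m creep '[{"dx":0,"dy":0,"dz":0.001,"spin":0,"claw":0},{"dx":0,"dy":0,"dz":0.002,"spin":0,"claw":0},{"dx":0,"dy":0,"dz":0.003,"spin":0,"claw":0},{"dx":0,"dy":0,"dz":0.003,"spin":0,"claw":0}]';python3 -m creep '[{"dx":0,"dy":0,"dz":0.0005,"spin":0,"claw":0},{"dx":0,"dy":0,"dz":0.001,"spin":0,"claw":0},{"dx":0,"dy":0,"dz":0.001,"spin":0,"claw":0}]'
```

```text
t: 2.48
eef_pos: [487.2, -99.9, 67.2]
eef_rot: [0.0, 0.987, -0.158, 0.001]
contact_force: [0.3, 0.5, -0.1]
gripper_width: -0.0
grip_force: 0.0
t: 2.73
eef_pos: [486.8, -99.8, 65.6]
eef_rot: [0.0, 0.987, -0.158, 0.0]
contact_force: [0.0, 0.1, 1.0]
gripper_width: -0.0
grip_force: 0.4
```

```bash
for i in 1 2; do python3 -m creep '[{"dx":0,"dy":0,"dz":0.0005,"spin":0,"claw":0},{"dx":0,"dy":0,"dz":0.001,"spin":0,"claw":0},{"dx":0,"dy":0,"dz":0.001,"spin":0,"claw":0}]' | egrep "pos|contact"; done
```

```text
eef_pos: [486.7, -99.8, 64.4]
contact_force: [1.0, -0.3, 0.9]
eef_pos: [486.6, -99.8, 63.3]
contact_force: [0.4, -1.6, 3.0]
```

```bash
for i in 1 2; do python3 -m creep '[{"dx":0,"dy":0,"dz":0.0005,"spin":0,"claw":0},{"dx":0,"dy":0,"dz":0.001,"spin":0,"claw":0},{"dx":0,"dy":0,"dz":0.001,"spin":0,"claw":0}]' | egrep "pos|contact"; done
python3 - <<'E'
from h import *
im=bot.read_camera("wrist"); cv2.imwrite("pics/w2.png",im[:,:,::-1])
E
```

```text
eef_pos: [486.5, -99.8, 62.3]
contact_force: [0.6, -0.5, 2.8]
eef_pos: [486.5, -99.8, 61.6]
contact_force: [-1.1, -1.4, 5.4]
```

View pics/w2.png

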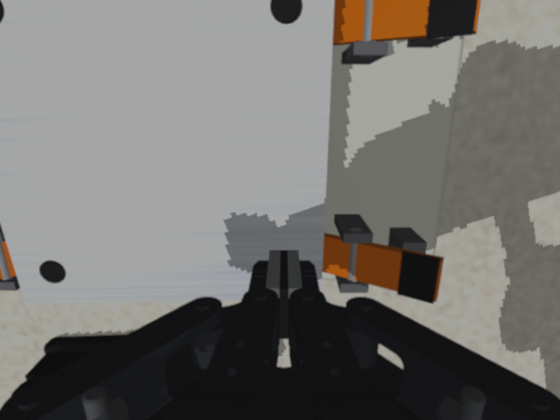

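The wrist view shows the fingertips on the near-right corner at (284,270), covering its dot. Measured tip height is about 5 mm below the plate's nominal top.

```bash
for i in 1 2; do python3 -m creep '[{"dx":0,"dy":0,"dz":0.0005,"spin":0,"claw":0},{"dx":0,"dy":0,"dz":0.001,"spin":0,"claw":0},{"dx":0,"dy":0,"dz":0.001,"spin":0,"claw":0}]' | egrep "pos|contact"; done
```

```text
eef_pos: [486.6, -99.9, 61.3]
contact_force: [-3.1, -1.2, 9.9]
eef_pos: [486.7, -99.9, 61.0]
contact_force: [-5.3, 0.8, 16.3]
```

NR gave under 1–5 N, then went stiff about 6 mm down. I'll check FR for contrast, to rule out a height bias.

```bash
python3 -m creep '[{"dx":0,"dy":0,"dz":-0.01,"spin":0,"claw":0},{"dx":0,"dy":0,"dz":-0.02,"spin":0,"claw":0},{"dx":0.04,"dy":0,"dz":-0.025,"spin":0,"claw":0},{"dx":0.08,"dy":0,"dz":-0.025,"spin":0,"claw":0},{"dx":0.11,"dy":0,"dz":-0.025,"spin":0,"claw":0},{"dx":0.11,"dy":0,"dz":-0.012,"spin":0,"claw":0},{"dx":0.11,"dy":0,"dz":-0.01,"spin":0,"claw":0},{"dx":0.11,"dy":0,"dz":-0.01,"spin":0,"claw":0},{"dx":0.11,"dy":0,"dz":-0.01,"spin":0,"claw":0}]' | egrep "pos|contact"
python3 -c "
from h import *
go(55,-55,50)"
```

```text
eef_pos: [588.8, -133.4, 68.2]
contact_force: [-0.2, 0.3, 0.1]
shift [0.0021 0.     0.0012] spin -0.0 F [-0.2  0.3  0.1] t 5.0333 tip 51.18 J [-0.26  0.3   1.91  0.    0.93  1.62] -2.500729582733872e-05
```

```bash
for i in 1 2 3; do python3 -m creep '[{"dx":0.0005,"dy":0,"dz":0.0005,"spin":0,"claw":0},{"dx":0.0005,"dy":0,"dz":0.001,"spin":0,"claw":0},{"dx":0.0005,"dy":0,"dz":0.001,"spin":0,"claw":0}]' | egrep "pos|contact"; done
```

```text
eef_pos: [591.0, -134.1, 68.7]
contact_force: [-0.3, 0.1, 1.1]
eef_pos: [591.8, -134.4, 67.4]
contact_force: [0.3, -0.3, -0.5]
eef_pos: [592.4, -134.6, 66.7]
contact_force: [-2.0, 0.6, 3.5]
```

```bash
for i in 1 2; do python3 -m creep '[{"dx":0,"dy":0,"dz":0.0005,"spin":0,"claw":0},{"dx":0,"dy":0,"dz":0.001,"spin":0,"claw":0},{"dx":0,"dy":0,"dz":0.001,"spin":0,"claw":0}]' | egrep "pos|contact"; done
```

```text
eef_pos: [592.5, -134.6, 66.4]
contact_force: [-2.8, 1.0, 7.6]
eef_pos: [592.6, -134.6, 66.3]
contact_force: [-5.7, 1.2, 12.3]
```

FR is stiff right at the 50 mm plate height, so NR is the rocking corner. Next is the NR lever.

```bash
python3 -m creep '[{"dx":0,"dy":0,"dz":-0.015,"spin":0,"claw":0},{"dx":0,"dy":0,"dz":-0.035,"spin":0,"claw":0},{"dx":-0.04,"dy":0.02,"dz":-0.035,"spin":0,"claw":0},{"dx":-0.075,"dy":0.045,"dz":-0.035,"spin":0,"claw":0},{"dx":-0.11,"dy":0.064,"dz":-0.035,"spin":0,"claw":0},{"dx":-0.11,"dy":0.064,"dz":-0.03,"spin":0,"claw":0},{"dx":-0.11,"dy":0.064,"dz":-0.02,"spin":0,"claw":0},{"dx":-0.11,"dy":0.064,"dz":-0.02,"spin":0,"claw":0},{"dx":-0.11,"dy":0.064,"dz":-0.02,"spin":0,"claw":0}]' | egrep "pos|contact"
python3 - <<'E'
from h import *
go(-55,-119,50)
cv2.imwrite("pics/w3.png",bot.read_camera("wrist")[:,:,::-1])
E
```

```text
eef_pos: [468.7, -160.9, 83.8]
contact_force: [0.6, 0.0, 0.7]
shift [-0.0024  0.0003  0.0168] spin -0.0 F [0.6 0.  0.7] t 7.0333 tip 66.82 J [-0.38  0.09  2.14  0.    0.91  1.51] -0.004235674694896967
```

View pics/w3.png

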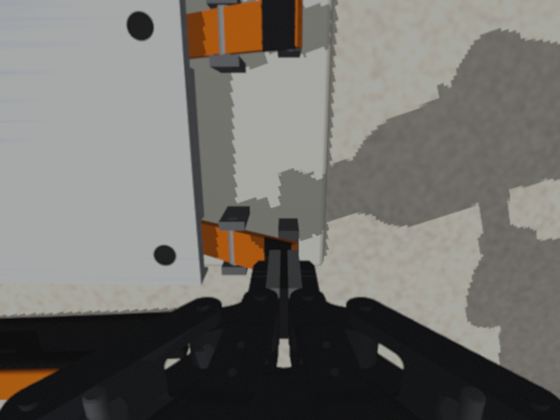

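The fingers at (284,265) are over the black press mark (columns 265–298) of the near-right lever, which still stands. Pressing down.

```bash
python3 -m creep '[{"dx":-0.002,"dy":0,"dz":0.004,"spin":0,"claw":0},{"dx":-0.002,"dy":0,"dz":0.008,"spin":0,"claw":0},{"dx":-0.002,"dy":0.001,"dz":0.01,"spin":0,"claw":0},{"dx":-0.002,"dy":0.001,"dz":0.012,"spin":0,"claw":0},{"dx":-0.002,"dy":0.001,"dz":0.014,"spin":0,"claw":0},{"dx":-0.002,"dy":0.001,"dz":0.016,"spin":0,"claw":0},{"dx":-0.002,"dy":0.001,"dz":0.018,"spin":0,"claw":0},{"dx":-0.002,"dy":0.001,"dz":0.018,"spin":0,"claw":0}]' | egrep "pos|contact"
python3 -m creep '[{"dx":0,"dy":0,"dz":0.001,"spin":0,"claw":0},{"dx":0,"dy":0,"dz":0.002,"spin":0,"claw":0},{"dx":0,"dy":0.001,"dz":0.003,"spin":0,"claw":0},{"dx":0,"dy":0.001,"dz":0.004,"spin":0,"claw":0},{"dx":0,"dy":0.001,"dz":0.005,"spin":0,"claw":0},{"dx":0,"dy":0.001,"dz":0.005,"spin":0,"claw":0}]' | egrep "pos|contact"
```

```text
eef_pos: [465.5, -161.1, 65.8]
contact_force: [0.4, 0.4, 1.2]
eef_pos: [465.1, -162.2, 61.0]
contact_force: [-0.4, -0.3, 1.0]
```

```bash
python3 -m creep '[{"dx":0,"dy":0,"dz":0.001,"spin":0,"claw":0},{"dx":0,"dy":0,"dz":0.002,"spin":0,"claw":0},{"dx":0,"dy":0,"dz":0.003,"spin":0,"claw":0},{"dx":0,"dy":0,"dz":0.004,"spin":0,"claw":0},{"dx":0,"dy":0,"dz":0.004,"spin":0,"claw":0}]' | egrep "pos|contact"
python3 -m creep '[{"dx":0,"dy":0,"dz":0.0005,"spin":0,"claw":0},{"dx":0,"dy":0,"dz":0.001,"spin":0,"claw":0},{"dx":0,"dy":0,"dz":0.001,"spin":0,"claw":0}]' | egrep "pos|contact"; python3 -c "
from h import *
go(-55,-122,39.5)"
```

```text
eef_pos: [465.2, -162.3, 57.1]
contact_force: [0.9, -0.0, 1.1]
eef_pos: [465.3, -162.3, 56.5]
contact_force: [-2.1, -1.1, 4.3]
shift [ 0.0004  0.001  -0.    ] spin -0.0 F [-2.1 -1.1  4.3] t 8.9167 tip 39.47 J [-0.39  0.13  2.16 -0.    0.86  1.5 ] 0.005673189742687649
```

```bash
for i in 1 2; do python3 -m creep '[{"dx":0,"dy":0,"dz":0.0005,"spin":0,"claw":0},{"dx":0,"dy":0,"dz":0.001,"spin":0,"claw":0},{"dx":0,"dy":0,"dz":0.001,"spin":0,"claw":0},{"dx":0,"dy":0,"dz":0.001,"spin":0,"claw":0}]' | egrep "pos|contact"; done
```

```text
eef_pos: [465.3, -162.3, 56.2]
contact_force: [-3.5, -0.2, 11.0]
eef_pos: [465.4, -162.3, 56.1]
contact_force: [-6.8, 0.7, 16.7]
```

At the end stop, with the tip at 39.1 mm and the force rising. Retreating upwards and towards the robot's right to look.

```bash
python3 -m creep '[{"dx":0,"dy":0,"dz":-0.005,"spin":0,"claw":0},{"dx":0,"dy":0,"dz":-0.02,"spin":0,"claw":0},{"dx":0,"dy":0,"dz":-0.05,"spin":0,"claw":0},{"dx":0,"dy":0,"dz":-0.09,"spin":0,"claw":0},{"dx":0,"dy":0,"dz":-0.12,"spin":0,"claw":0},{"dx":0,"dy":0,"dz":-0.14,"spin":0,"claw":0},{"dx":0,"dy":0,"dz":-0.14,"spin":0,"claw":0},{"dx":0,"dy":0,"dz":-0.14,"spin":0,"claw":0},{"dx":0,"dy":0,"dz":-0.14,"spin":0,"claw":0}]' | egrep "pos|contact|t:"
python3 - <<'E'
from h import *
w=bot.read_camera("wrist"); s=bot.read_camera("scene")[140:300,90:310]
cv2.imwrite("pics/w4.png",cv2.hconcat([cv2.resize(w,(400,300)),cv2.resize(s,(400,300),interpolation=2)])[:,:,::-1])
E
```

```text
t: 10.33
eef_pos: [464.5, -161.8, 193.0]
eef_rot: [-0.0, 0.987, -0.158, -0.001]
contact_force: [-0.7, 1.0, -0.2]
```

View pics/w4.png

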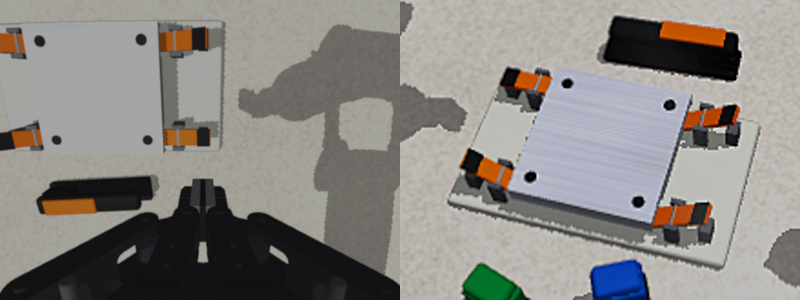

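The near-right lever lies flat (left half, (187,137); right half, (525,80)). The other three still stand, the plate looks level, and the surrounding objects are where they were.

```bash
python3 -c "
from plant import bot
print(bot.close_job())"
```

```text
the job is handed in; nothing more can be done
None
```

The near right corner was the one that rocked, so I pressed its shim lever flat to the end stop; the other three still stand, the plate looks level, nothing around the stand moved, and the job is handed in (no verdict was returned).

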